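Ease the wooden roller off the bent spindle

TASK

Take the wooden roller off the steel spindle by sliding it along to the open end, gently: the outer part of the spindle is bent, so feel your way and follow the bend rather than force it. Then carry the roller to the shallow plywood tray, lower it onto the tray floor before letting go, and leave it lying there; do not disturb the other things on the table.

Things in the scene. Friction and masses are not known exactly. Their poses are not given: they have to be found in the camera images.
- stand: Grey steel stand screwed to the table, base plate 100 x 80 x 8 mm (under the spindle); its upright (50 mm wide, top 18 mm above the spindle) holds one end of a plain 11 mm steel spindle that runs level along the stand's +x, 100 mm above the table. Origin on the table under the spindle, 4 mm in front of the upright's face. Rigid; contact force on stand or spindle must stay below 10 N.
- kink (a point): Point on the spindle axis, 58 mm out from the stand's origin, where the straight root ends. The outer part (85 mm plus rounded tip, ending 148 mm from the stand's origin along its x) is straight but leans 8 degrees off the axis (12 mm at the tip), up, down, to a side or between: the direction differs each time and is not measured. Axes as the stand's.
- roller: Round wooden roller threaded on the straight root of the spindle at the start: 36 mm outer diameter, 22 mm long, bore 15 mm straight through (so 2 mm play all round on the spindle), about 50 g. Origin at its centre; x axis along the bore, which points along the stand's x axis at the start. It hangs on the spindle and may turn about it, so its y and z axes mean nothing.
- tray: Fixed shallow open tray of bare plywood, 130 mm (its x) by 170 mm (its y), 30 mm high outside, walls and floor 6 mm thick. Origin at the centre of its underside, on the table top; z up. A roller lying on its floor has its centre 24 mm above the origin.
- tape_measure: Tape measure, a bystander, 71 x 86 x 66 mm; origin at the centre of its underside. Leave alone.
- wood_plug: Small round wooden plug cut by a hole saw, a bystander, 34 mm across and 28 mm high, standing on the table; origin at the centre of its underside. Leave alone.
- marker: Felt marker pen, a bystander, 135 mm long, 17 mm thick, lying on the table near the spindle (another one lies far to the right); origin at the centre of its underside. Leave alone.
Mind the look-alikes: they are no part of the job. Of the things that look like the tray, the larger one is meant.

How it is judged:
On the way, in this order (a step that is already met when the one before it is completed fails the run):
1. the held roller is clear of the free end of the spindle (x of roller in the frame of stand above 0.164 m and contact force between the fingers and roller above 0.5 N), for 0.1 s.
2. the roller is lowered, still held, to the tray floor (x of roller in the frame of tray between -0.055 and 0.055 m and y of roller in the frame of tray between -0.075 and 0.075 m and z of roller in the frame of tray below 0.032 m and contact force between the fingers and roller above 0.5 N), for 0.05 s.
At the end, for the whole second after the job is handed in: The roller lies on the tray floor inside its walls (centre at most 32 mm above the tray's underside), let go of and at rest (under 0.08 m/s) (x of roller in the frame of tray between -0.055 and 0.055 m and y of roller in the frame of tray between -0.075 and 0.075 m and z of roller in the frame of tray below 0.032 m and linear speed of roller below 0.08 m/s); the robot touches nothing.
It fails at once if the stand or its spindle is loaded with more than 10 N (contact force between stand and anything else above 10 N).
It fails at once if the roller falls onto the table (height (world z) of roller below 0.021 m and horizontal distance between roller and tray above 0.085 m).
It fails at once if a bystander (tape measure, wood plug, marker) is moved by more than 20 mm (distance of any of tape_measure, wood_plug, marker from where it was at the start of the episode above 0.02 m).
It also fails if it takes over 61 s, if anything falls off the work surface, if the arm or the gripper's body presses on something with over 40 N, if the wrist force passes 120 N, or if a joint passes its speed limit or range.

ROBOT

A 7-joint arm with a two-finger parallel gripper is mounted at the origin on a cart in front of the work surface, level with it; the furniture and walls round the work are solid. World frame = base frame: x ahead of the robot, y to its left, z up, the work surface at z = 0. Lengths are in m, angles in rad, forces in N, time in s.
With the tool pointing down it reaches from about 0.35 to 0.9 m from the base axis. Payload 7.2 kg.
Tool frame: the origin (TCP) lies between the finger pads; the fingertips stand 17 mm ahead of it and the grasp point (between the pads) lies 2 mm behind it (manip.tips_ahead is the distance from the TCP to the fingertips, in m); y points along the fingers, z is the direction in which the jaws open and shut, and the axes are right-handed (so a half turn about y gives the same grasp; the last joint's range is limited). The gripper opens to 88 mm and grips with 3 to 60 N. Pads are 20 mm wide; open, the fingers measure 115 mm over their backs; the gripper's body (75 mm by 178 mm) begins 61 mm behind the grasp point.
Start: joints at [1.144, 0.411, -0.013, 1.596, 0.006, 1.134, -0.082], TCP at [0.219, -0.585, 0.24] pointing down, gripper open.
Joint ranges: [-2.95, 2.95], [-0.29, 1.99], [-1.47, 1.44], [0.14, 2.54], [-1.03, 4.17], [0.13, 1.85], [-2.86, 2.86]. Speed limits (rad/s): [2.39, 2.39, 3.01, 3.01, 3.14, 3.14, 3.14].

INTERFACE

Orientations are given as a unit quaternion [x, y, z, w].
In Python, from cell import manip gives the robot as it stands.
- The arm moves only by the tool step_arm, never from a script. Its argument "commands" is text: rows parted by semicolons, each of 4 numbers parted by spaces: the shift along the world's x, y, z each as a share of 250 mm, from -1 to 1, then the turn about the world's z as a share of 60 degrees, from -1 to 1. A call has 1 to 5 rows; each row shifts and turns the pose as measured when the row begins; what a row does not reach is not made up. A row lasts 1/12 s, in which the tool goes at most 41.7 mm and 7.16 degrees, less where a joint would pass 70% of its speed; a pose out of reach is approached as far as the arm can. A call with a number of a shift or a turn outside -1 to 1 is refused whole. A call with a gripper value outside its range is refused whole. "claw" is the opening, from 0 (shut) to 1 (fully open), set as the call begins (left out, the last holds). The fingers move at their own pace and stop on an object; "grip_force" is the grip in N (left out, the last holds). Time passes only in rows, so rows that do not move let the fingers close. It gives the time, the measured TCP pose, the force and the opening at its end, in the units of the state.
- manip.get_obs(): the state, without advancing time (a new reading comes with each control period).
- manip.capture(name): name is "scene" or "side" or "wrist"; returns a dict with "pixels" (400x640x3 uint8, red, green, blue), "fx", "fy", "cx", "cy" (pixels), "eye" and "orientation" of the camera in the world. Camera axes: x right, y down, z forward; pixel columns grow to the right and rows downward; lengths in m; the calibration is good to about 2 mm. A picture is of the moment at which its call begins. There is no depth.
- manip.sign_off(): hands the job in, once; it reports no verdict.
The state is a dict: "time": time; "joints": joint angles; "joint_vel": joint speeds; "effort": joint torques, N m; "position": TCP position; "eef_rot": TCP orientation; "contact_force": force on the tool from outside, world axes, zero at the start; "moment": the same for the moment, N m; "gripper_width": finger opening in m.
Only numpy, scipy, OpenCV 4.12 (cv2) and the standard library are available. Lean on these libraries where they do the work, as an engineer would, in place of code of your own. Each camera call takes 0.05 s, during which the arm holds its last target. There are 200 camera calls.

## Working session

There is one attempt and no reset: what is moved stays moved. The work goes in short steps, Python scripts to look and compute and a tool call to move; the robot and the scene stay as the last step left them, time stands still between calls to the robot, and variables do not carry over. Pictures are saved under pics/ and viewed, about 8 in all and at most 12, crops included, and the job is handed in when it is done.

Besides the shell and the picture viewer there is one more tool, called after ">>>" in YAML: its name, and indented under it one key for each argument. step_arm: Moves the arm, as the interface text tells. Shift numbers are shares of 250 mm and turn numbers shares of 60 degrees, none past 1 either way. Its arguments: {"type":"object","properties":{"commands":{"type":"string"},"claw":{"type":"number"},"grip_force":{"type":"number"}},"required":["commands"]}

```bash
ls; mkdir -p pics; cat > h.py <<'E'
import numpy as np, cv2
from scipy.spatial.transform import Rotation as R
from cell import manip
def cap(n,f):
    c=manip.capture(n); np.save('pics/'+f+'.npy',c,allow_pickle=True)
    cv2.imwrite('pics/'+f+'.png',c['pixels'][:,:,::-1]); return c
def load(f): return np.load('pics/'+f+'.npy',allow_pickle=True).item()
def ray(c,u,v):
    d=R.from_quat(c['orientation']).apply([(u-c['cx'])/c['fx'],(v-c['cy'])/c['fy'],1]); return np.array(c['eye']),d/np.linalg.norm(d)
def plane(c,u,v,z):
    e,d=ray(c,u,v); return e+d*(z-e[2])/d[2]
def proj(c,p):
    q=R.from_quat(c['orientation']).inv().apply(np.array(p)-c['eye']); return q[...,:2]/q[...,2:]*[c['fx'],c['fy']]+[c['cx'],c['cy']]
def tri(*obs):
    A=0;b=0
    for c,u,v in obs:
        e,d=ray(c,u,v);M=np.eye(3)-np.outer(d,d);A=A+M;b=b+M@e
    return np.linalg.solve(A,b)
E
python3 - <<'E'
from h import *
for n in ['scene','side','wrist']:
    c=cap(n,n+'0'); print(n,c['fx'],c['cx'],c['cy'],c['eye'],c['orientation'])
o=manip.get_obs(); print({k:np.round(v,3) for k,v in o.items()})
E
```

```text
pics
scene 383.5660834726384 318.37522230520176 205.07410484953442 [0.15579407 0.14118492 0.61215272] [-0.26469773  0.85963947 -0.41507465  0.13663138]
side 429.9305605071338 320.5618333288832 199.6242415754231 [ 0.24518816 -1.10888308  0.43405246] [ 0.81895064 -0.16512854  0.11015188 -0.53844124]
wrist 321.8513763792258 325.5572101578375 197.39766084543126 [ 0.29051217 -0.55840048  0.38417145] [ 0.81417281 -0.56357054 -0.08026538  0.1143169 ]
{'time': np.float64(0.15), 'joints': array([ 1.144,  0.412, -0.013,  1.597,  0.006,  1.134, -0.082]), 'joint_vel': array([ 0.   , -0.002, -0.002, -0.001, -0.001, -0.003,  0.001]), 'effort': array([ 2.0000e-03, -5.8834e+01,  6.4200e-01, -2.9129e+01, -5.4000e-02,
        1.6000e-02,  0.0000e+00]), 'position': array([ 0.219, -0.585,  0.239]), 'eef_rot': array([-0.126,  0.696, -0.695,  0.126]), 'contact_force': array([-0.282, -0.166, -0.119]), 'moment': array([-0.039,  0.04 , -0.008]), 'gripper_width': np.float64(0.088)}
```

View pics/scene0.png

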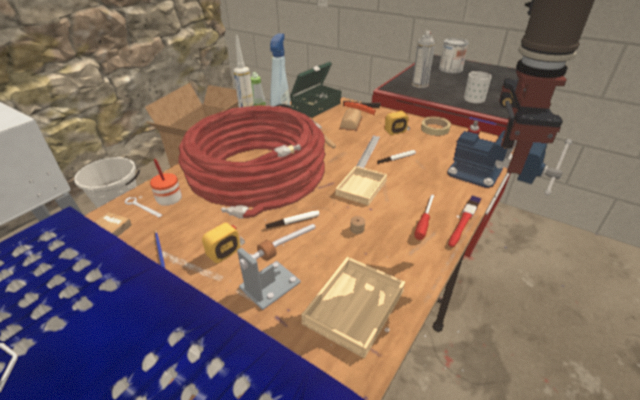

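View pics/side0.png

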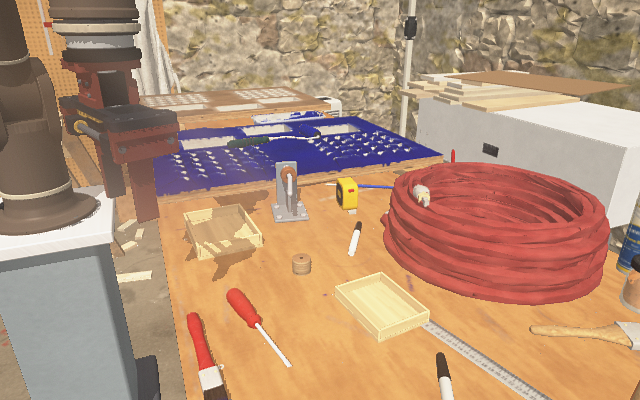

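The scene view shows the stand at about (268,280), the roller at (267,249), the spindle tip near (313,228) and the large tray at (355,305). In the side view the spindle points at the camera near (290,180) and the large tray is at (222,232). I'll enlarge both.

```bash
python3 - <<'E'
from h import *
a=cv2.imread('pics/scene0.png')[210:370,200:420]; b=cv2.imread('pics/side0.png')[150:270,170:370]
a=cv2.resize(a,None,fx=3.6,fy=3.6,interpolation=2)[:, :]
b=cv2.resize(b,None,fx=5,fy=5,interpolation=2)
a=cv2.resize(cv2.imread('pics/scene0.png')[215:315,230:330],(400,400),interpolation=2)
b=cv2.resize(cv2.imread('pics/side0.png')[150:230,250:330],(400,400),interpolation=2)
cv2.imwrite('pics/crop1.png',np.hstack([a,b]))
s=load('scene0');d=load('side0')
print('tray corners scene', [plane(s,u,v,.03).round(3) for u,v in [(350,260),(405,293),(363,354),(303,317)]])
print('tray side', [plane(d,u,v,.03).round(3) for u,v in [(182,208),(240,204),(263,235),(200,247)]])
print('roller tri',tri((s,267,249),(d,289,174)),'tip',tri((s,313,228),(d,292,205)))
E
```

```text
tray corners scene [array([ 0.425, -0.348,  0.03 ]), array([ 0.294, -0.332,  0.03 ]), array([ 0.298, -0.178,  0.03 ]), array([ 0.422, -0.181,  0.03 ])]
tray side [array([ 0.302, -0.17 ,  0.03 ]), array([ 0.429, -0.198,  0.03 ]), array([ 0.436, -0.366,  0.03 ]), array([ 0.313, -0.367,  0.03 ])]
roller tri [ 0.53942561 -0.227722    0.09793507] tip [ 0.50987387 -0.34229165  0.07609439]
```

View pics/crop1.png

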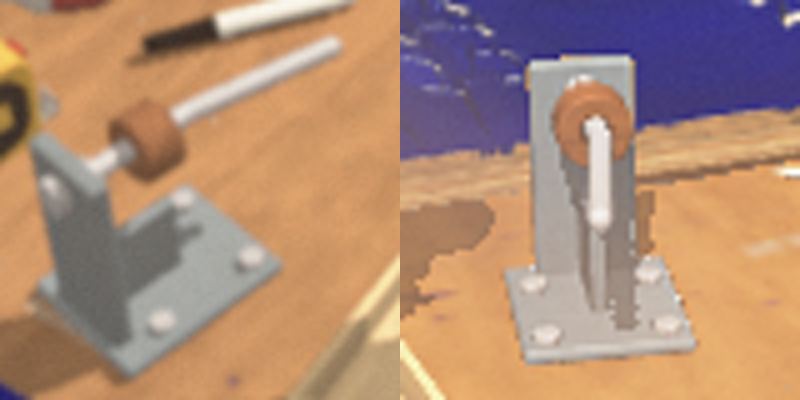

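Crop: tip at about scene (314.5,225.7) / side (289.8,193.3), roller at scene (267,250) / side (288.4,174.8). The spindle seems to run along about −y in the world.

```bash
python3 - <<'E'
from h import *
s=load('scene0');d=load('side0')
C=[plane(s,u,v,.008) for u,v in [(262.5,307.5),(300,281.5),(277.5,262.5),(240,287.5)]]
D=[plane(d,u,v,.008) for u,v in [(275.4,221.5),(308.6,219.5),(300.4,202.4),(271.4,204.2)]]
print(np.round(C,3));print(np.round(D,3))
# upright top edges z=.118
print('top scene',[plane(s,u,v,.118).round(3) for u,v in [(239,249.5),(254.5,263),(240.5,246.5),(256.5,261)]])
print('top side',[plane(d,u,v,.118).round(3) for u,v in [(276.3,163),(296.2,162.5)]])
t=tri((s,314.5,225.7),(d,289.8,193.2));print('tip',t,proj(s,t),proj(d,t))
r=tri((s,267,250),(d,288.4,174.4));print('roller',r,proj(s,r),proj(d,r))
E
```

```text
[[ 0.509 -0.167  0.008]
 [ 0.488 -0.258  0.008]
 [ 0.56  -0.273  0.008]
 [ 0.579 -0.178  0.008]]
[[ 0.489 -0.274  0.008]
 [ 0.562 -0.293  0.008]
 [ 0.578 -0.196  0.008]
 [ 0.509 -0.179  0.008]]
top scene [array([ 0.565, -0.184,  0.118]), array([ 0.519, -0.174,  0.118]), array([ 0.569, -0.191,  0.118]), array([ 0.52 , -0.18 ,  0.118])]
top side [array([ 0.52 , -0.198,  0.118]), array([ 0.564, -0.212,  0.118])]
tip [ 0.50415462 -0.33411094  0.09646017] [314.20382096 225.36937381] [289.46108808 193.48301355]
roller [ 0.53843895 -0.2264819   0.096748  ] [266.81826828 249.78345824] [288.22545379 174.55644777]
```

```bash
cat >> h.py <<'E'
def st():
    o=manip.get_obs(); m=R.from_quat(o['eef_rot']).as_matrix()
    print('t',round(float(o['time']),2),'p',np.round(o['position'],4),'F',np.round(o['contact_force'],2),'w',round(float(o['gripper_width']),4),'jawyaw',round(np.degrees(np.arctan2(m[1,2],m[0,2])),2),'q7',np.round(o['joints'][6],2)); return o,m
E
python3 - <<'E'
from h import *
o,m=st();print(m.round(3))
E
```

```text
t 0.15 p [ 0.2193 -0.5849  0.239 ] F [-0.28 -0.17 -0.12] w 0.0876 jawyaw -69.44 q7 -0.08
[[-0.936 -0.001  0.351]
 [-0.351  0.001 -0.936]
 [ 0.    -1.    -0.001]]
```

>>> step_arm:
  commands: "0.16 0.05 0 0;0.16 0.1 0 0;0.16 0.16 0 0;0.16 0.16 0 0;0.16 0.16 0 0"

```text
time: 0.57
position: [0.3799, -0.4619, 0.2372]
eef_rot: [-0.121, 0.697, -0.697, 0.116]
contact_force: [0.5, -0.6, 0.3]
gripper_width: 0.088
```

>>> step_arm:
  commands: "0.13 0.16 0 0.119;0.13 0.16 0 0.119;0.13 0.16 0 0.119;0.1 0.12 0 0.119;0.05 0.06 0 0.119"

```text
time: 0.98
position: [0.5, -0.3121, 0.2367]
eef_rot: [0.332, -0.625, 0.626, -0.328]
contact_force: [-0.6, 0.8, 0.4]
gripper_width: 0.0879
```

>>> step_arm:
  commands: "0 0 0 0.119;0 0 0 0.119;0 0 0 0.119;0 0 0 0.119;0 0 0 0.06"

```text
time: 1.4
position: [0.5056, -0.3015, 0.2355]
eef_rot: [-0.493, 0.509, -0.508, 0.49]
contact_force: [-0.2, -0.8, 1.2]
gripper_width: 0.0878
```

```bash
python3 - <<'E'
from h import *
st(); c=cap('wrist','w1'); print(c['eye'],R.from_quat(c['orientation']).as_matrix().round(2))
cv2.imwrite('pics/w1b.png',cv2.resize(cv2.imread('pics/w1.png'),(800,500),interpolation=2))
E
```

```text
t 1.4 p [ 0.5056 -0.3015  0.2355] F [-0.17 -0.77  1.23] w 0.0878 jawyaw -1.95 q7 0.28
[ 0.50882946 -0.22552386  0.38066976] [[ 1.   -0.03 -0.01]
 [-0.03 -0.96 -0.28]
 [-0.    0.28 -0.96]]
```

View pics/w1b.png

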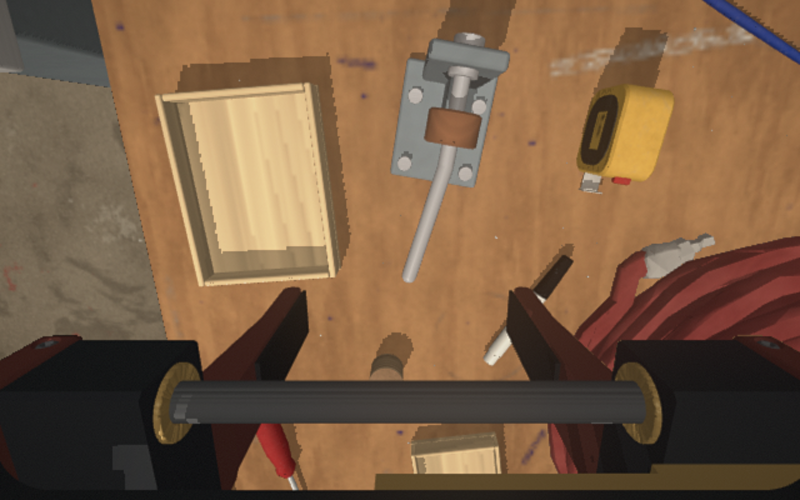

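The wrist view (scaled ×1.25) shows the upright top at (467,60), the roller at (453,128), and the outer spindle running from (447,147) to its tip at (408,278), so it leans towards the robot (−x). The marker is at (530,310), the plug at (388,365) and the tray at (250,185). I'll fit these points from the pixels.

```bash
python3 - <<'E'
from h import *
w=load('w1');s=load('scene0');d=load('side0')
P=lambda u,v,z:plane(w,u/1.25,v/1.25,z)
e=lambda a,b:np.degrees(np.arctan2(*(b-a)[[1,0]]))
print('plate L',e(P(408,58,.008),P(392,172,.008)),'R',e(P(490,105,.008),P(475,185,.008)),'front',e(P(392,172,.008),P(475,185,.008))-90)
print('screws',e(P(415,95,.01),P(404,162,.01)),e(P(480,106,.01),P(465,173,.01)))
print('plate front mid',(P(392,172,.008)+P(475,185,.008))/2)
print('upright top',P(433,39,.118),P(509,51,.118),e(P(433,39,.118),P(509,51,.118))-90)
im=w['pixels'].astype(int);hsv=cv2.cvtColor(w['pixels'],cv2.COLOR_RGB2HSV)
# spindle centreline rows: bright, low saturation
L=[]
for v in range(122,222,6):
    r=hsv[v,310:375]; u=np.where((r[:,1]<60)&(r[:,2]>120))[0]
    if len(u): p=plane(w,310+u.mean(),v,.1); L.append(p); print(v,310+u.min(),310+u.max(),p.round(4))
L=np.array(L); print('roller', P(453,128,.1), 'front face top/bot')
L=L[1:-2];print('outer dir',np.degrees(np.arctan2(*np.polyfit(L[:,1],L[:,0],1)[:1],1)))
t=tri((w,408/1.25,277/1.25),(s,314.5,225.7),(d,289.8,193.2));print('tip3',t)
for c,u,v in ((w,408/1.25,277/1.25),(s,314.5,225.7),(d,289.8,193.2)):print(proj(c,t)-[u,v])
r=tri((w,453/1.25,128/1.25),(s,267,250),(d,288.8,173.5));print('rol3',r)
print('tray',[P(u,v,.03).round(3) for u,v in [(157,97),(315,85),(336,276),(203,285)]])
E
```

```text
plate L -100.57110939377498 R -99.93218585494753 front -100.69294078129191
screws -101.5177793579908 -102.4566844631924
plate front mid [ 0.5305414  -0.26876979  0.008     ]
upright top [ 0.52495019 -0.17413176  0.118     ] [ 0.57005752 -0.18214021  0.118     ] -100.06750890703515
122 315 374 [ 0.5246 -0.2405  0.1   ]
128 314 374 [ 0.5229 -0.2454  0.1   ]
134 313 374 [ 0.5217 -0.2505  0.1   ]
140 321 374 [ 0.5257 -0.2557  0.1   ]
146 346 374 [ 0.5365 -0.2612  0.1   ]
152 344 355 [ 0.5273 -0.2661  0.1   ]
158 342 353 [ 0.5255 -0.2713  0.1   ]
164 340 351 [ 0.5236 -0.2766  0.1   ]
170 338 349 [ 0.5218 -0.2819  0.1   ]
176 336 347 [ 0.5199 -0.2873  0.1   ]
182 334 345 [ 0.518  -0.2927  0.1   ]
188 332 343 [ 0.5161 -0.2982  0.1   ]
194 330 341 [ 0.5142 -0.3037  0.1   ]
200 328 339 [ 0.5122 -0.3093  0.1   ]
206 326 337 [ 0.5102 -0.315   0.1   ]
212 324 335 [ 0.5082 -0.3207  0.1   ]
218 322 333 [ 0.5062 -0.3265  0.1   ]
roller [ 0.53859754 -0.22498191  0.1       ] front face top/bot
outer dir 13.483356434531686
tip3 [ 0.50451536 -0.33279329  0.09610837]
[-0.48298355  1.34098525]
[-0.80935139  0.08989604]
[-0.37848202  0.18867524]
rol3 [ 0.53878758 -0.22550626  0.09803469]
tray [array([ 0.303, -0.192,  0.03 ]), array([ 0.434, -0.188,  0.03 ]), array([ 0.437, -0.353,  0.03 ]), array([ 0.312, -0.358,  0.03 ])]
```

The root heads about −101° and the outer part about −109°, so the lean is almost entirely sideways (towards −x) with perhaps 3 mm of drop. The kink is near (0.534,−0.247). Next I'll go above the roller.

>>> step_arm:
  commands: "0.07 0.15 -0.1 -0.08;0.062 0.154 -0.1 -0.07;0 0 -0.1 0;0 0 0 0;0 0 0 0"

```text
time: 1.87
position: [0.5364, -0.2309, 0.1629]
eef_rot: [0.446, -0.55, 0.55, -0.444]
contact_force: [-0.2, 0.2, 0.8]
gripper_width: 0.0877
```

```bash
python3 - <<'E'
from h import *
st(); c=cap('wrist','w2'); print(proj(c,[.5387,-.2255,.098])); o=manip.get_obs()
print('tcp px',proj(c,o['position']))
cv2.imwrite('pics/w2b.png',cv2.resize(cv2.imread('pics/w2.png'),(800,500),interpolation=2))
E
```

```text
t 1.87 p [ 0.5364 -0.2309  0.1629] F [-0.16  0.23  0.77] w 0.0877 jawyaw -12.0 q7 -0.05
[327.08476515 210.6815979 ]
tcp px [324.38676418 264.50233496]
```

View pics/w2b.png

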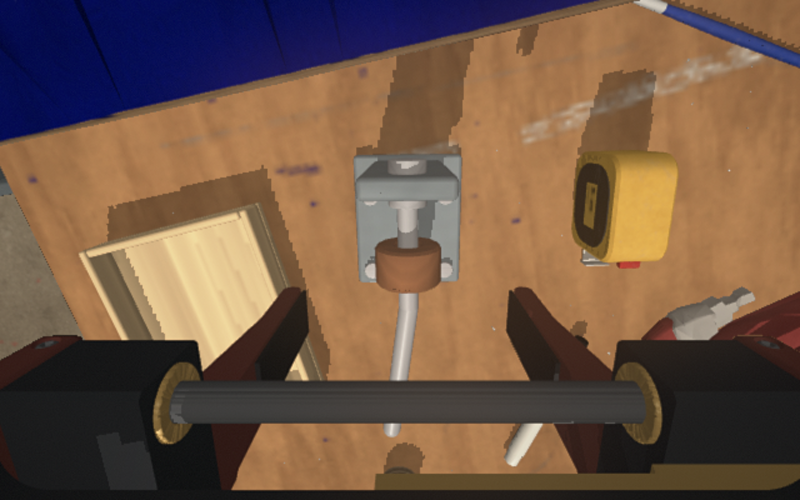

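The roller at (408,266) is centred between the fingers, whose midpoint is about (407.5), and the jaw is square to the root. I'll descend and grip gently.

>>> step_arm:
  commands: "0.008 0.02 -0.08 0;0 0 -0.08 0;0 0 -0.05 0;0 0 -0.02 0;0 0 0 0"

```text
time: 2.33
position: [0.5398, -0.2334, 0.1103]
eef_rot: [0.443, -0.548, 0.555, -0.442]
contact_force: [-0.7, 0.2, 0.1]
gripper_width: 0.0876
```

>>> step_arm:
  commands: "-0.002 0.028 -0.012 0;0 0 -0.012 0;0 0 0 0"

```text
time: 2.58
position: [0.54, -0.2277, 0.1064]
eef_rot: [0.442, -0.548, 0.557, -0.441]
contact_force: [0.7, -0.5, -0.1]
gripper_width: 0.0877
```

```bash
python3 - <<'E'
from h import *
o,m=st(); dp=o['position']-np.array([.5387,-.2255,.098]); a=np.radians(-102); 
print('along',dp[:2]@[np.cos(a),np.sin(a)],'lat',dp[:2]@[-np.sin(a),np.cos(a)])
E
```

```text
t 2.58 p [ 0.54   -0.2277  0.1064] F [ 0.7  -0.54 -0.06] w 0.0877 jawyaw -12.7 q7 -0.11
along 0.0019093646217484429 lat 0.0017715601068074062
```

>>> step_arm:
  commands: "-0.007 0.004 -0.006 0.012;0 0 0 0"

```text
time: 2.75
position: [0.5387, -0.2266, 0.1058]
eef_rot: [0.446, -0.544, 0.554, -0.445]
contact_force: [-0.7, -0.2, 0.5]
gripper_width: 0.0878
```

>>> step_arm:
  commands: "0 0 0 0;0 0 0 0;0 0 0 0;0 0 0 0;0 0 0 0"
  claw: 0.48
  grip_force: 3

```text
time: 3.17
position: [0.5392, -0.2268, 0.1069]
eef_rot: [0.445, -0.544, 0.554, -0.446]
contact_force: [-0.4, -0.4, -0.1]
gripper_width: 0.0579
```

```bash
python3 - <<'E'
from h import *
o,m=st(); dp=o['position']-np.array([.5387,-.2255,.098]); a=np.radians(-102); 
print('along',dp[:2]@[np.cos(a),np.sin(a)],'lat',dp[:2]@[-np.sin(a),np.cos(a)])
c=cap('wrist','w3')
i=cv2.imread('pics/w3.png')[150:350,200:450]
cv2.imwrite('pics/w3b.png',cv2.resize(i,None,fx=3,fy=3,interpolation=2))
E
```

```text
t 3.17 p [ 0.5392 -0.2268  0.1069] F [-0.37 -0.41 -0.15] w 0.0579 jawyaw -11.88 q7 -0.09
along 0.001163175057279799 lat 0.0007573297412533051
```

View pics/w3b.png

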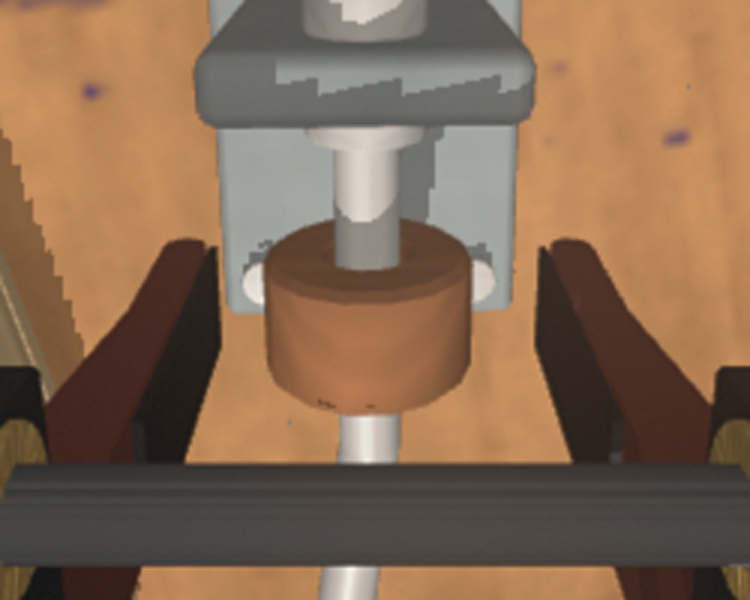

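The fingers are still closing. The roller centre (367) lies about 1.7 mm left of the jaw middle (377), so I'll nudge the jaw −x and a little down before closing.

>>> step_arm:
  commands: "-0.008 0.002 -0.01 0;0 0 0 0"

```text
time: 3.38
position: [0.5371, -0.2263, 0.1042]
eef_rot: [0.445, -0.544, 0.554, -0.446]
contact_force: [0.0, 0.4, 0.3]
gripper_width: 0.0427
```

```bash
python3 - <<'E'
from h import *
o,m=st(); c=cap('wrist','w4'); h=cv2.cvtColor(c['pixels'],cv2.COLOR_RGB2HSV)
for r in (245,250,258): print(r,h[r,265:385:3].tolist() if r==250 else '')
E
```

```text
t 3.38 p [ 0.5371 -0.2263  0.1042] F [0.04 0.37 0.27] w 0.0427 jawyaw -11.88 q7 -0.1
245 
250 [[7, 126, 73], [7, 126, 73], [7, 128, 74], [7, 124, 74], [8, 100, 56], [12, 75, 44], [13, 71, 43], [14, 26, 106], [15, 13, 232], [12, 105, 109], [11, 134, 133], [12, 137, 138], [12, 137, 140], [12, 132, 114], [12, 131, 111], [12, 132, 112], [12, 132, 112], [12, 132, 114], [12, 130, 114], [11, 130, 114], [12, 127, 114], [12, 130, 116], [12, 132, 116], [12, 129, 115], [12, 129, 113], [12, 127, 114], [12, 132, 114], [12, 130, 114], [12, 131, 117], [12, 136, 143], [12, 133, 132], [12, 136, 126], [11, 95, 102], [16, 21, 211], [11, 73, 49], [10, 75, 51], [9, 80, 51], [6, 122, 86], [8, 127, 76], [7, 124, 76]]
258
```

Centred now. Closing on the roller.

>>> step_arm:
  commands: "0 0 0 0;0 0 0 0;0 0 0 0;0 0 0 0"
  claw: 0.3
  grip_force: 5

```text
time: 3.77
position: [0.5373, -0.2263, 0.1043]
eef_rot: [0.445, -0.544, 0.554, -0.446]
contact_force: [0.3, 0.3, 0.1]
gripper_width: 0.0358
```

```bash
python3 - <<'E'
from h import *
st()
E
```

```text
t 3.77 p [ 0.5373 -0.2263  0.1043] F [0.33 0.27 0.11] w 0.0358 jawyaw -11.87 q7 -0.1
```

>>> step_arm:
  commands: "-0.002 -0.008 0.005 0;-0.004 -0.018 0.001 0;-0.004 -0.018 0 0;0 0 0 0"

```text
time: 4.1
position: [0.5346, -0.2384, 0.106]
eef_rot: [0.445, -0.543, 0.554, -0.446]
contact_force: [0.2, -0.4, -0.3]
gripper_width: 0.0355
```

```bash
cat >> h.py <<'E'
def rel():
    o,m=st(); f=[]
    dp=o['position'][:2]-np.array([.5373,-.2263]); a=np.radians(-102)
    print('along mm',1e3*dp@[np.cos(a),np.sin(a)],'left mm',1e3*dp@[-np.sin(a),np.cos(a)])
    return o
E
python3 -c "
from h import *
rel()"
```

```text
t 4.1 p [ 0.5346 -0.2384  0.106 ] F [ 0.16 -0.35 -0.31] w 0.0355 jawyaw -11.85 q7 -0.07
along mm 12.388964949905011 left mm -0.16396028632568838
```

>>> step_arm:
  commands: "-0.004 -0.016 0 -0.02;-0.003 -0.012 0 -0.033;-0.003 -0.012 0 -0.033;0 0 0 0"

```text
time: 4.43
position: [0.5314, -0.2505, 0.1058]
eef_rot: [0.417, -0.565, 0.576, -0.417]
contact_force: [0.4, 0.9, -0.2]
gripper_width: 0.0356
```

```bash
python3 -c "
from h import *
rel()"
```

```text
t 4.43 p [ 0.5314 -0.2505  0.1058] F [ 0.36  0.93 -0.2 ] w 0.0356 jawyaw -17.66 q7 -0.14
along mm 24.877820719675864 left mm -0.7484256933275124
```

>>> step_arm:
  commands: "-0.005 -0.014 0 -0.02;-0.006 -0.016 -0.001 -0.018;-0.006 -0.016 -0.001 0;0 0 0 0"

```text
time: 4.77
position: [0.5266, -0.2632, 0.1052]
eef_rot: [0.405, -0.574, 0.585, -0.404]
contact_force: [0.0, -0.1, -0.4]
gripper_width: 0.0356
```

```bash
cat >> h.py <<'E'
def out():
    o,m=st(); p=o['position']; print('x err to outer line mm',1e3*(p[0]-(.5259+.349*(p[1]+.2661)))); return o
E
python3 -c "
from h import *
out()"
```

```text
t 4.77 p [ 0.5266 -0.2632  0.1052] F [ 0.   -0.11 -0.45] w 0.0356 jawyaw -20.2 q7 -0.15
x err to outer line mm -0.2779411345986693
```

>>> step_arm:
  commands: "-0.005 -0.016 -0.001 0;-0.006 -0.016 -0.001 0;-0.006 -0.016 0 0;0 0 0 0"

```text
time: 5.1
position: [0.5218, -0.2765, 0.1046]
eef_rot: [0.405, -0.574, 0.585, -0.404]
contact_force: [0.2, -0.0, -1.0]
gripper_width: 0.0356
```

```bash
python3 - <<'E'
from h import *
out()
c=cap('side','s5'); s=cap('scene','c5')
a=cv2.resize(s['pixels'][205:305,250:350,::-1],(400,400),interpolation=2)
b=cv2.resize(c['pixels'][150:230,250:330,::-1],(400,400),interpolation=2)
cv2.imwrite('pics/crop5.png',np.hstack([a,b]))
E
```

```text
t 5.1 p [ 0.5218 -0.2765  0.1046] F [ 0.18 -0.   -1.01] w 0.0356 jawyaw -20.17 q7 -0.13
x err to outer line mm -0.4440332985268247
```

View pics/crop5.png

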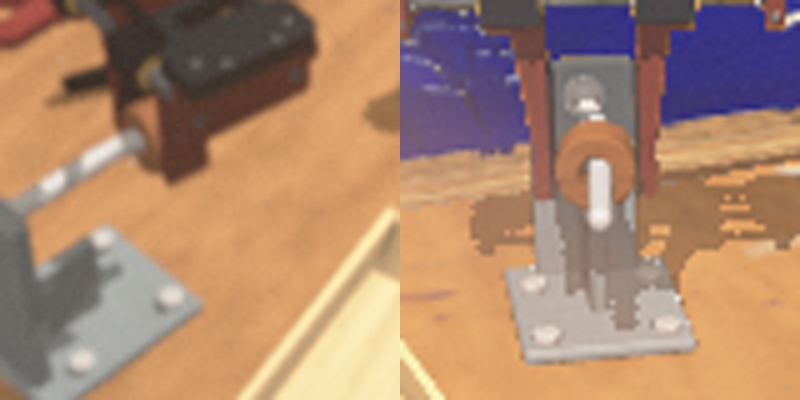

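The side crop shows the rod slightly right of the bore centre (598 against 595) and slightly low. The roller therefore sits about 1 mm too far −x and a touch high, so I'll correct while sliding.

>>> step_arm:
  commands: "-0.003 -0.016 -0.003 0;-0.004 -0.016 -0.002 0;-0.005 -0.016 -0.001 0;0 0 0 0"

```text
time: 5.53
position: [0.5193, -0.288, 0.1031]
eef_rot: [0.405, -0.574, 0.585, -0.405]
contact_force: [-0.6, -0.6, -0.0]
gripper_width: 0.0353
```

```bash
python3 -c "
from h import *
out()"
```

```text
t 5.53 p [ 0.5193 -0.288   0.1031] F [-0.56 -0.61 -0.03] w 0.0353 jawyaw -20.05 q7 -0.11
x err to outer line mm 1.094099135292348
```

>>> step_arm:
  commands: "-0.006 -0.016 -0.001 0;-0.006 -0.016 -0.001 0;-0.006 -0.016 0 0;0 0 0 0"

```text
time: 5.87
position: [0.5145, -0.3013, 0.1026]
eef_rot: [0.405, -0.574, 0.585, -0.405]
contact_force: [0.3, 1.1, 0.1]
gripper_width: 0.0357
```

```bash
python3 -c "
from h import *
out()"
```

```text
t 5.87 p [ 0.5145 -0.3013  0.1026] F [0.27 1.06 0.11] w 0.0357 jawyaw -20.06 q7 -0.08
x err to outer line mm 0.8812875630871408
```

```bash
python3 - <<'E'
from h import *
c=cap('side','s6')
cv2.imwrite('pics/crop6.png',cv2.resize(c['pixels'][155:215,260:320,::-1],(480,480),interpolation=2))
E
```

```text
(no output)
```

View pics/crop6.png

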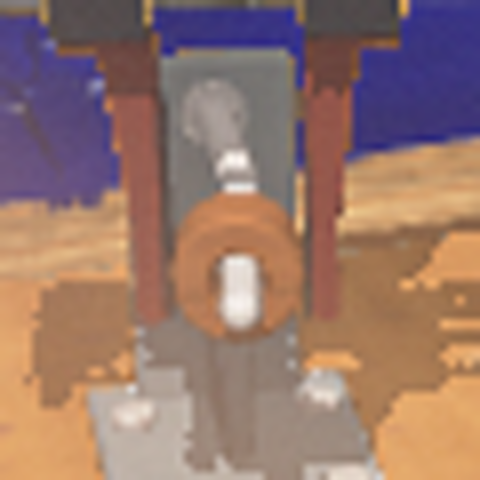

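The rod (239) is now centred in the bore (roller 174–302, centre 238). I'll carry on sliding.

>>> step_arm:
  commands: "-0.006 -0.016 -0.001 0;-0.006 -0.016 -0.001 0;-0.006 -0.016 0 0;0 0 0 0"

```text
time: 6.25
position: [0.5099, -0.3137, 0.1021]
eef_rot: [0.405, -0.574, 0.585, -0.406]
contact_force: [-0.8, -0.1, -0.2]
gripper_width: 0.0356
```

>>> step_arm:
  commands: "-0.006 -0.016 -0.001 0;-0.006 -0.016 -0.001 0;-0.006 -0.016 0 0;0 0 0 0"

```text
time: 6.58
position: [0.505, -0.3272, 0.1016]
eef_rot: [0.405, -0.574, 0.585, -0.406]
contact_force: [0.3, -0.8, 0.2]
gripper_width: 0.0355
```

```bash
python3 -c "
from h import *
out()"
```

```text
t 6.58 p [ 0.505  -0.3272  0.1016] F [ 0.29 -0.8   0.23] w 0.0355 jawyaw -20.02 q7 -0.03
x err to outer line mm 0.40291639257750145
```

>>> step_arm:
  commands: "-0.005 -0.016 0 0;-0.006 -0.016 -0.001 0;-0.006 -0.016 0 0;0 0 0 0"

```text
time: 6.92
position: [0.5, -0.3407, 0.1012]
eef_rot: [0.405, -0.574, 0.585, -0.406]
contact_force: [0.0, 0.3, 0.2]
gripper_width: 0.0353
```

>>> step_arm:
  commands: "-0.005 -0.018 0 0;-0.006 -0.02 0 0;-0.006 -0.02 0 0;-0.006 -0.02 0 0;-0.006 -0.02 0 0"

```text
time: 7.33
position: [0.4923, -0.3664, 0.1011]
eef_rot: [0.406, -0.574, 0.584, -0.406]
contact_force: [0.5, -0.5, -0.2]
gripper_width: 0.0358
```

>>> step_arm:
  commands: "0 0 0 0;0 0 0 0;0 0 0 0"

```text
time: 7.58
position: [0.4913, -0.3686, 0.101]
eef_rot: [0.405, -0.574, 0.585, -0.405]
contact_force: [0.2, -0.0, -0.1]
gripper_width: 0.0353
```

```bash
python3 - <<'E'
from h import *
out(); c=cap('wrist','w7'); s=cap('side','s7'); 
a=cv2.resize(c['pixels'][:,:,::-1],(480,300)); b=cv2.resize(s['pixels'][140:240,240:340,::-1],(300,300),interpolation=2)
cv2.imwrite('pics/p7.png',np.hstack([a,b]))
w=load('w1'); print('plug',plane(w,388/1.25,362/1.25,.028))
E
```

```text
t 7.58 p [ 0.4913 -0.3686  0.101 ] F [ 0.19 -0.02 -0.06] w 0.0353 jawyaw -20.1 q7 0.04
x err to outer line mm 1.1812826867776405
plug [ 0.4812792  -0.44615508  0.028     ]
```

View pics/p7.png

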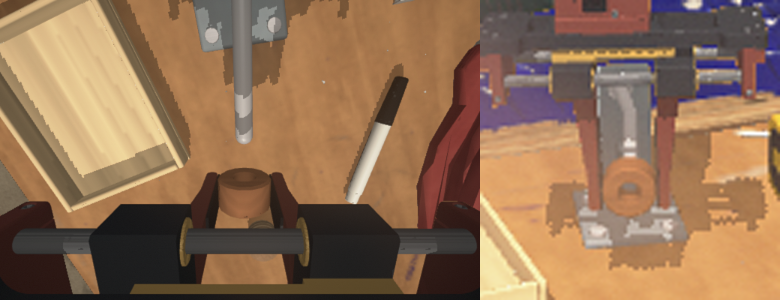

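The roller is held clear of the spindle tip (tip at (243,138), roller at (245,190) between the fingers). I'll lift and carry it to the tray centre, near (0.37,−0.272).

>>> step_arm:
  commands: "-0.04 0.0 0.08 0;-0.08 0.04 0.08 0;-0.1 0.08 0.04 0;-0.12 0.1 0 0;-0.1 0.1 0 0"

```text
time: 8.1
position: [0.3831, -0.2875, 0.1511]
eef_rot: [0.404, -0.573, 0.585, -0.407]
contact_force: [0.0, 1.1, 0.7]
gripper_width: 0.0354
```

>>> step_arm:
  commands: "0 0 0 0;0 0 0 0"

```text
time: 8.27
position: [0.3779, -0.2825, 0.1515]
eef_rot: [0.406, -0.574, 0.584, -0.406]
contact_force: [1.5, 0.2, -0.2]
gripper_width: 0.0358
```

>>> step_arm:
  commands: "-0.03 0.04 -0.08 0;0 0 -0.1 0;0 0 -0.1 0;0 0 -0.08 0;0 0 0 0"

```text
time: 8.68
position: [0.3752, -0.2741, 0.0617]
eef_rot: [0.405, -0.57, 0.587, -0.408]
contact_force: [0.1, 0.4, 0.4]
gripper_width: 0.0354
```

```bash
python3 - <<'E'
from h import *
st(); c=cap('scene','c8'); s=cap('side','s8')
a=cv2.resize(c['pixels'][220:370,270:430,::-1],(427,400),interpolation=2); b=cv2.resize(s['pixels'][160:280,150:270,::-1],(373,400),interpolation=2)
cv2.imwrite('pics/p8.png',np.hstack([a,b]))
E
```

```text
t 8.68 p [ 0.3752 -0.2741  0.0617] F [0.08 0.39 0.4 ] w 0.0354 jawyaw -19.76 q7 -0.03
```

View pics/p8.png

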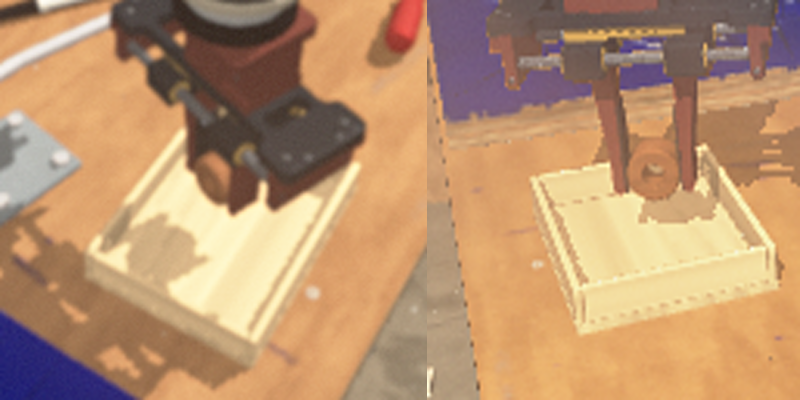

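The roller is held over the middle of the tray in both views (scene crop (213,178), side crop (655,170)). Lowering, slowly at the end.

>>> step_arm:
  commands: "0 0 -0.05 0;0 0 -0.035 0;0 0 -0.012 0;0 0 0 0"

```text
time: 9.12
position: [0.3805, -0.2771, 0.0433]
eef_rot: [0.404, -0.567, 0.59, -0.41]
contact_force: [-0.6, 0.5, -0.9]
gripper_width: 0.0355
```

>>> step_arm:
  commands: "0 0 -0.006 0;0 0 -0.006 0;0 0 0 0"

```text
time: 9.37
position: [0.3817, -0.2779, 0.0419]
eef_rot: [0.404, -0.566, 0.591, -0.41]
contact_force: [-0.1, 0.3, 0.5]
gripper_width: 0.0355
```

```bash
python3 - <<'E'
from h import *
o,m=st(); print(o['joints'].round(3)); print(m.round(3))
E
```

```text
t 9.37 p [ 0.3817 -0.2779  0.0419] F [-0.07  0.28  0.53] w 0.0355 jawyaw -19.76 q7 -0.06
[ 0.753  0.444 -0.282  2.151  0.25   0.54  -0.059]
[[-0.339  0.028  0.941]
 [-0.941 -0.024 -0.338]
 [ 0.013 -0.999  0.034]]
```

>>> step_arm:
  commands: "-0.012 0.008 -0.012 0;-0.008 0.006 -0.01 0;0 0 0 0"

```text
time: 9.62
position: [0.3766, -0.2745, 0.0367]
eef_rot: [0.403, -0.565, 0.592, -0.41]
contact_force: [-0.1, -0.3, -1.5]
gripper_width: 0.0353
```

```bash
python3 - <<'E'
from h import *
o,m=st(); print(o['joints'].round(3),o['effort'].round(1)); print(m.round(3))
c=cap('side','s9');a=cap('scene','c9'); cv2.imwrite('pics/p9.png',np.hstack([cv2.resize(a['pixels'][:,:,::-1],(400,250)),cv2.resize(c['pixels'][:,:,::-1],(400,250))]))
E
```

```text
t 9.62 p [ 0.3766 -0.2745  0.0367] F [-0.12 -0.3  -1.46] w 0.0353 jawyaw -19.78 q7 -0.07
[ 0.749  0.445 -0.277  2.169  0.257  0.519 -0.068] [ -0.  -48.1  -2.3 -17.    0.1  -0.3  -0.1]
[[-0.339  0.029  0.94 ]
 [-0.941 -0.025 -0.338]
 [ 0.014 -0.999  0.036]]
```

View pics/p9.png

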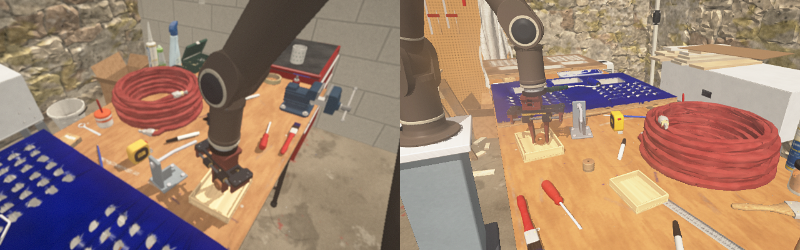

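Nothing is touching the arm; the drift comes from its tracking. I'll keep lowering.

>>> step_arm:
  commands: "-0.01 0.006 -0.008 0;-0.004 0.002 -0.006 0;0 0 0 0"

```text
time: 9.97
position: [0.3733, -0.2726, 0.0333]
eef_rot: [0.403, -0.565, 0.592, -0.41]
contact_force: [-0.5, -0.0, -1.1]
gripper_width: 0.0354
```

>>> step_arm:
  commands: "-0.004 0.002 -0.008 0;-0.004 0.002 -0.004 0;0 0 0 0"

```text
time: 10.22
position: [0.3714, -0.2717, 0.0301]
eef_rot: [0.403, -0.565, 0.592, -0.41]
contact_force: [-0.9, 1.1, 2.4]
gripper_width: 0.0354
```

```bash
python3 - <<'E'
from h import *
o,m=st()
E
```

```text
t 10.22 p [ 0.3714 -0.2717  0.0301] F [-0.93  1.05  2.37] w 0.0354 jawyaw -19.78 q7 -0.08
```

Floor contact is felt (Fz +2.4 N at z 0.030, as predicted). I'll hold briefly, then open a little.

>>> step_arm:
  commands: "0 0 -0.003 0;0 0 0 0"

```text
time: 10.38
position: [0.3715, -0.2718, 0.0298]
eef_rot: [0.403, -0.565, 0.592, -0.41]
contact_force: [-0.1, 1.0, -1.8]
gripper_width: 0.0357
```

>>> step_arm:
  commands: "0 0 0 0;0 0 0 0;0 0 0 0;0 0 0 0;0 0 0 0"
  claw: 0.65

```text
time: 10.8
position: [0.3716, -0.2719, 0.0297]
eef_rot: [0.403, -0.565, 0.592, -0.41]
contact_force: [-0.1, -0.1, -0.3]
gripper_width: 0.0569
```

>>> step_arm:
  commands: "0 0 0 0;0 0 0 0;0 0 0 0"

```text
time: 11.05
position: [0.3715, -0.2718, 0.0296]
eef_rot: [0.403, -0.565, 0.592, -0.41]
contact_force: [0.3, -0.3, 0.5]
gripper_width: 0.0573
```

```bash
python3 - <<'E'
from h import *
st(); c=cap('wrist','w10')
E
```

```text
t 11.05 p [ 0.3715 -0.2718  0.0296] F [ 0.35 -0.27  0.48] w 0.0573 jawyaw -19.78 q7 -0.08
```

>>> step_arm:
  commands: "0 0 0.02 0;0 0 0.04 0;0 0 0.08 0;0 0 0.1 0;0 0 0.1 0"

```text
time: 11.52
position: [0.3685, -0.2691, 0.1152]
eef_rot: [0.405, -0.568, 0.588, -0.409]
contact_force: [-0.4, -0.9, 0.0]
gripper_width: 0.0569
```

>>> step_arm:
  commands: "0 -0.1 0.1 0;0 -0.1 0.1 0;0 -0.1 0 0;0 0 0 0;0 0 0 0"

```text
time: 11.93
position: [0.3703, -0.3469, 0.1793]
eef_rot: [0.404, -0.563, 0.592, -0.412]
contact_force: [-0.5, -0.0, -0.5]
gripper_width: 0.0569
```

```bash
python3 - <<'E'
from h import *
st(); w=cap('wrist','w11'); s=cap('side','s11')
cv2.imwrite('pics/p11.png',np.hstack([cv2.resize(w['pixels'][:,:,::-1],(480,300)),cv2.resize(s['pixels'][165:265,170:276,::-1],(318,300),interpolation=2)]))
h=cv2.cvtColor(w['pixels'],cv2.COLOR_RGB2HSV); m=((h[...,0]<14)&(h[...,1]>115)&(h[...,2]>70)).astype('uint8')
n,l,t,c=cv2.connectedComponentsWithStats(m)
for i in range(1,n):
    if t[i,4]>150: print(t[i],c[i],plane(w,*c[i],.03).round(3))
print('expected tray px',proj(w,[.3715,-.273,.024]))
E
```

```text
t 11.93 p [ 0.3703 -0.3469  0.1793] F [-0.48 -0.03 -0.48] w 0.0569 jawyaw -19.46 q7 0.21
[273  94  39  26 917] [291.53435115 105.86477644] [ 0.372 -0.27   0.03 ]
[ 608  129   32  153 3165] [625.47077409 218.28751975] [ 0.65  -0.485  0.03 ]
[382 229  55  56 430] [397.4255814  245.19069767] [ 0.424 -0.432  0.03 ]
[340 338  46  39 917] [365.69901854 354.96837514] [ 0.353 -0.55   0.03 ]
[288 342  29  37 585] [301.34358974 363.00854701] [ 0.282 -0.534  0.03 ]
expected tray px [292.2913129 109.0151812]
```

View pics/p11.png

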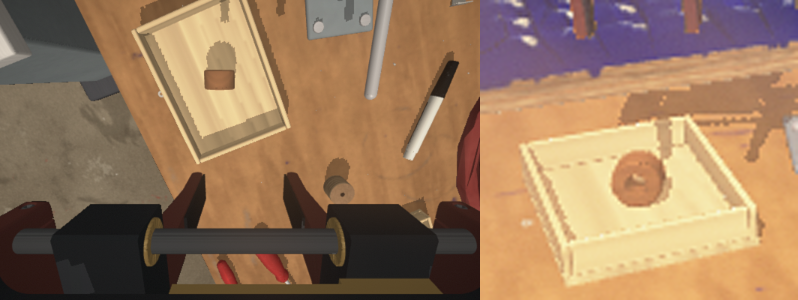

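The roller lies at rest near the middle of the larger tray (wrist (219,79), about (0.372,−0.270) in the world). The marker and plug have not visibly moved, and the gripper is well clear. Handing in.

```bash
python3 -c "
from h import *
st(); print(manip.sign_off())"
```

```text
t 12.03 p [ 0.3699 -0.346   0.1783] F [-0.05 -0.02  0.08] w 0.0573 jawyaw -19.42 q7 0.2
the job is handed in; nothing more can be done
None
```

The roller is off the spindle and lying on the floor of the larger tray. I handed the job in at about 12 s of the 61 s allowed; no verdict is reported.

- **Taking it off:** The outer part of the spindle leaned about 8° sideways towards the robot, with a slight drop. I gripped the roller at 5 N, slid it along, and turned the jaw about 8° at the bend. One side view showed it about 1 mm off centre, which I corrected on the way.
- **Forces:** The forces I read between the sliding steps stayed near 1 N, about the noise level. I did not read them during each step. The 10 N limit is on the stand itself, which I could not measure directly.
- **Placing it:** I carried the roller to the tray and lowered it until the tool was at z = 0.030 m, the height expected for floor contact. Then I let go and backed off.
- **Final checks:** The last pictures show the roller at rest near (0.372, −0.270), within a few millimetres of the estimated tray centre. The gripper was clear, and the marker and plug showed no visible movement. The tape measure was not in those last pictures, but it appeared in place in the view taken while lowering.

Some readings disagreed or were unclear:
- **Position estimates:** The cameras differed by up to about 20 mm on the stand and tray positions from the distant views. The wrist view settled both.
- **Lowering:** The arm drifted about 5 mm sideways and tilted about 2° while lowering, and I corrected the sideways drift.
- **Floor contact:** The upward force read +2.4 N at first contact and then −1.8 N, so force alone did not confirm the touch. I relied mainly on the height.

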